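# Fill the nut feeder through a hand chute

### The job

Lift the hand chute with its four nuts, rest the underside of its open end lightly on the rim of the feeder hopper's narrow square mouth with the chute still level, then tip the chute steeply, keeping it resting on the rim all the while, until all four nuts have slid into the hopper. Then stand the empty chute back upright on the bench and let go. Never press hard on the mouth, and leave the other things on the bench where they are.

Things in the scene. Friction and masses are not known exactly. Their poses are not given: they have to be found in the camera images.
- chute: hand chute: a straight aluminium channel with a black handle plate, lying on the bench. 190 mm long, 29 mm wide outside, 24 inside, walls 30 mm high, floor 3 mm, flat underside. x along the channel, z up; origin on the underside below the handle. Open end (nose) at x = -85 mm, closed rear end at x = +105. 0.13 to 0.24 kg. Starts upright, nose towards the robot within 30 degrees
- nose (a point): middle of the lower edge of the chute's open end (chute x = -85, y = 0, z = 0 mm); axes as the chute. The chute's floor is slick: the nuts start to slide at 15 to 23 degrees of tilt. Four feet, 4 mm high, flush with the underside, stick out to y = +-32 mm at chute x = -20 and x = +85 mm
- grip (a point): middle of the chute's handle, 58 mm above its underside; axes as the chute. The handle is an upright plate with flat sides over the channel, 50 mm long in x, 14 mm thick in y, from 34 to 78 mm above the underside; below it a bridge, as wide as the channel, covers 30 to 34 mm
- hopper: the fixed feeder hopper: rigid clear plastic box, 100 x 100 mm, on a grey plinth whose height differs from start to start; origin at the middle of the box's underside, z up. A flat shoulder 90 mm above the origin closes it but for the grey square collar in the middle
- mouth (a point): centre of the hopper's mouth, 112 mm above its origin, axes square to the collar. The mouth is a thin square sleeve (collar), 40 mm inside, 48 outside, that stands out of the shoulder by a different, unmeasured amount each time: its rim lies within 8 mm above or below this point, so find it by touch. It is stiff and breaks if the chute presses with more than 10 N; aim for 2 to 4 N
- nut0: one of four steel hexagon nuts, 17 mm across flats, 8 mm thick, 12 g, lying in a row in the rear half of the chute; origin at the centre of one face
- nut1: one of four steel hexagon nuts, 17 mm across flats, 8 mm thick, 12 g, lying in a row in the rear half of the chute; origin at the centre of one face
- nut2: one of four steel hexagon nuts, 17 mm across flats, 8 mm thick, 12 g, lying in a row in the rear half of the chute; origin at the centre of one face
- nut3: one of four steel hexagon nuts, 17 mm across flats, 8 mm thick, 12 g, lying in a row in the rear half of the chute; origin at the centre of one face
- screwdriver: a screwdriver lying between the hopper and the chute, 160 mm long; leave it
- motor: a small dark metal motor, 29 mm across, 31 mm high, standing between the hopper and the chute; leave it
- battery: a black battery block with a yellow band, 75 x 36 x 30 mm; leave it
- frame: a black quadcopter frame with four motors, about 170 mm across and 43 mm high; leave it
- tape: a roll of black tape lying flat, 68 mm across, 19 mm high; leave it
- wrench: a steel wrench, 130 mm long, lying at the left; leave it
- spool: a spool of wire with blue flanges, 60 mm across, 35 mm high, standing at the left; leave it

How it is judged (in metres and radians):
On the way, in this order (a step that is already met when the one before it is completed fails the run):
1. the chute, nearly level (within 15 degrees), rests with its open end over the hopper's mouth, its underside touching the rim (nose within 24 mm sideways of the mouth's centre) (horizontal distance between nose and mouth below 0.024 m and z of nose in the frame of hopper between 0.08 and 0.13 m and contact force between chute and hopper between 0.3 and 10 N and angle between chute's own z axis and vertical below 0.26 rad), for 0.2 s.
2. all four nuts are in the hopper while the chute, tipped by more than 20 degrees, still rests on the rim (horizontal distance between nose and mouth below 0.024 m and z of nose in the frame of hopper between 0.08 and 0.13 m and x of nut0 in the frame of hopper between -0.05 and 0.05 m and y of nut0 in the frame of hopper between -0.05 and 0.05 m and z of nut0 in the frame of hopper between -0.005 and 0.07 m and x of nut1 in the frame of hopper between -0.05 and 0.05 m and y of nut1 in the frame of hopper between -0.05 and 0.05 m and z of nut1 in the frame of hopper between -0.005 and 0.07 m and x of nut2 in the frame of hopper between -0.05 and 0.05 m and y of nut2 in the frame of hopper between -0.05 and 0.05 m and z of nut2 in the frame of hopper between -0.005 and 0.07 m and x of nut3 in the frame of hopper between -0.05 and 0.05 m and y of nut3 in the frame of hopper between -0.05 and 0.05 m and z of nut3 in the frame of hopper between -0.005 and 0.07 m and contact force between chute and hopper above 0.3 N and angle between chute's own z axis and vertical above 0.35 rad), for 0.2 s.
At the end, for the whole second after the job is handed in: all four nuts lie inside the hopper's box (within 50 mm sideways of its centre and under 70 mm above its base); the chute stands on the bench (underside within 6 mm of it), upright within 5 degrees, at rest, let go of (x of nut0 in the frame of hopper between -0.05 and 0.05 m and y of nut0 in the frame of hopper between -0.05 and 0.05 m and z of nut0 in the frame of hopper between -0.005 and 0.07 m and x of nut1 in the frame of hopper between -0.05 and 0.05 m and y of nut1 in the frame of hopper between -0.05 and 0.05 m and z of nut1 in the frame of hopper between -0.005 and 0.07 m and x of nut2 in the frame of hopper between -0.05 and 0.05 m and y of nut2 in the frame of hopper between -0.05 and 0.05 m and z of nut2 in the frame of hopper between -0.005 and 0.07 m and x of nut3 in the frame of hopper between -0.05 and 0.05 m and y of nut3 in the frame of hopper between -0.05 and 0.05 m and z of nut3 in the frame of hopper between -0.005 and 0.07 m and height (world z) of chute below 0.006 m and angle between chute's own z axis and vertical below 0.08 rad and linear speed of chute below 0.02 m/s and angular speed of chute below 0.2 rad/s); the robot touches nothing.
It fails at once if the chute presses on the hopper with more than 10 N (contact force between chute and hopper above 10 N).
It fails at once if the chute is tipped by more than 28 degrees with its nose away from the mouth (more than 35 mm sideways of its centre) while nuts are not yet in the hopper (angle between chute's own z axis and vertical above 0.49 rad and horizontal distance between nose and mouth above 0.035 m and not ((x of nut0 in the frame of hopper between -0.05 and 0.05 m and y of nut0 in the frame of hopper between -0.05 and 0.05 m and z of nut0 in the frame of hopper between -0.005 and 0.07 m) and (x of nut1 in the frame of hopper between -0.05 and 0.05 m and y of nut1 in the frame of hopper between -0.05 and 0.05 m and z of nut1 in the frame of hopper between -0.005 and 0.07 m) and (x of nut2 in the frame of hopper between -0.05 and 0.05 m and y of nut2 in the frame of hopper between -0.05 and 0.05 m and z of nut2 in the frame of hopper between -0.005 and 0.07 m) and (x of nut3 in the frame of hopper between -0.05 and 0.05 m and y of nut3 in the frame of hopper between -0.05 and 0.05 m and z of nut3 in the frame of hopper between -0.005 and 0.07 m))).
It fails at once if a bystander is moved by more than 15 mm (distance of any of screwdriver, motor, battery, frame, tape, wrench, spool from where it was at the start of the episode above 0.015 m).
It also fails if it takes over 72 s, if anything falls off the work surface, if the arm or the gripper's body presses on something with over 40 N, if the wrist force passes 120 N, or if a joint passes its speed limit or range.

### The arm

A 6-joint arm with a two-finger parallel gripper is mounted at the origin on the work surface. World frame = base frame: x ahead of the robot, y to its left, z up, the work surface at z = 0. Lengths are in mm, angles in rad, forces in N, time in s.
With the tool pointing down it reaches from about 350 to 875 mm from the base axis. Payload 4.2 kg.
Tool frame: the origin (TCP) lies between the finger pads; the fingertips stand 14 mm ahead of it and the grasp point (between the pads) lies 5 mm behind it; z points along the fingers, y is the line along which they close (so a half turn about z gives the same grasp; the last joint's range is limited). The gripper opens to 85 mm and grips with 20 to 120 N. Pads are 22 mm wide; open, the fingers measure 114 mm over their backs; the gripper's body (76 mm by 85 mm) begins 54 mm behind the grasp point. The pads swing forward as they close: fully open they stand 13 mm farther back than shut.
Start: joints at [1.597, 0.385, 0.008, 0, -1.194, -0.259], TCP at [144.158, 608.126, 245.312] pointing down, gripper open.
Joint ranges: [-3.14, 3.14], [-1.21, 2.06], [-1.07, 1.41], [-3.16, 2.05], [-2.99, -0.16], [-3.1, 3.1]. Speed limits (rad/s): [2.79, 2.79, 3.14, 3.14, 3.14, 3.14].

### API

Orientations are given as a unit quaternion [x, y, z, w].
In Python, from bench import * gives the robot as it stands.
- The arm moves only by the tool carry_out, never from a script. Its argument "motion" is a list of rows, each a list of 7 numbers: the turn, a rotation vector about the tool's x, y, z in rad, then the shift along the tool's x, y, z in mm, then the opening, from -1 (shut) to 1 (fully open), so that 0 is half open. A call has 1 to 5 rows; each row is the pose to reach, as a shift and turn from the pose commanded when the call began, along the tool's axes at that moment; what a row does not reach only later rows make up. A row lasts 1/8 s, in which the tool goes at most 62.5 mm and 10.7 degrees, less where a joint would pass 70% of its speed; a pose out of reach is approached as far as the arm can. A call with a gripper value outside its range is refused whole. The fingers move at their own pace and stop on an object; the grip force is fixed at half the most. Time passes only in rows, so rows that repeat a pose let the fingers close. It gives the time, the measured TCP pose, the force, the opening and the grip force at its end, in the units of the state.
- read_state(): the state, without advancing time (a new reading comes with each control period).
- get_image(name): name is "scene" or "side" or "wrist"; returns a dict with "color" (480x640x3 uint8, blue, green, red), "mtx" (3x3 intrinsics, pixels), "position" and "orientation" of the camera in the world. Camera axes: x right, y down, z forward; pixel columns grow to the right and rows downward; lengths in mm; the calibration is good to about 2 mm. The wrist camera is an equidistant fisheye: a pixel r from the principal point sees the ray r / f radians off the axis. A picture is of the moment at which its call begins. There is no depth.
- job_done(): hands the job in; it is judged then, once.
The state is a dict: "clock": time; "joints": joint angles; "joint_vel": joint speeds; "joint_efforts": joint torques, N m; "position": TCP position; "ee_rot": TCP orientation; "contact_force": force on the tool from outside, world axes, zero at the start; "wrist_torque": the same for the moment, N m; "gripper_width": finger opening in mm; "grasp_force": force on a finger pad.
Only numpy, scipy, OpenCV 4.12 (cv2) and the standard library are available. Lean on these libraries where they do the work, as an engineer would, in place of code of your own. Each camera call takes 0.05 s, during which the arm holds its last target. There are 200 camera calls.

## Working session

There is one attempt and no reset: what is moved stays moved. The work goes in short steps, Python scripts to look and compute and a tool call to move; the robot and the scene stay as the last step left them, time stands still between calls to the robot, and variables do not carry over. Pictures are saved under pics/ and viewed, at most 10 in all, crops included, and the job is handed in when it is done.

Besides the shell and the picture viewer there is one more tool, called as name([rows], argument=value, ...), one row to a line, values as JSON. carry_out: Moves the arm, as the interface text tells. Its arguments: {"type":"object","properties":{"motion":{"type":"array"}},"required":["motion"]}

```bash
mkdir -p pics; ls; python3 - <<'E'
from bench import *
import cv2
s=read_state();print(s)
for n in("scene","side","wrist"):
    g=get_image(n);cv2.imwrite(f"pics/{n}0.png",g["color"]);print(n,g["mtx"],g["position"],g["orientation"])
E
```

```text
pics
{'clock': 0.0, 'joints': array([ 1.59661632e+00,  3.85548139e-01,  6.60831093e-03, -5.11427259e-04,
       -1.19398637e+00, -2.58612553e-01]), 'joint_vel': array([-1.45303975e-03,  4.66073624e-04, -1.03012482e-03, -1.24875749e-03,
       -1.54889942e-05, -1.63336365e-04]), 'joint_efforts': array([ 7.07764684e-04, -3.92293417e+01,  1.88407177e+01,  4.18635070e+00,
       -4.50573396e-03, -5.16657607e-06]), 'position': array([144.02651083, 607.60310327, 244.21792827]), 'ee_rot': array([ 9.93222045e-01, -1.16227272e-01, -8.43326757e-05,  1.08787095e-03]), 'contact_force': array([0.07320698, 0.25665527, 0.1754824 ]), 'wrist_torque': array([-0.01339073, -0.00384082,  0.07495787]), 'grasp_force': 0.0, 'gripper_width': 85.47900879546184}
scene [[509.1182299    0.         310.28421128]
 [  0.         509.1182299  242.97251092]
 [  0.           0.           1.        ]] [1198.64434921  403.73422569 1194.35573099] [ 0.45752756  0.84327468 -0.24682429 -0.13650685]
side [[520.59036047   0.         321.15904272]
 [  0.         520.59036047 239.91898917]
 [  0.           0.           1.        ]] [-106.72054602 -798.42276039  788.01488271] [ 0.82958145 -0.29111433  0.16591538 -0.44667566]
wrist [[371.64829954   0.         319.09316868]
 [  0.         371.64829954 245.36962004]
 [  0.           0.           1.        ]] [216.0794833  590.27896047 372.22249028] [-0.6135998   0.77580937  0.11486213 -0.09177037]
```

View pics/scene0.png

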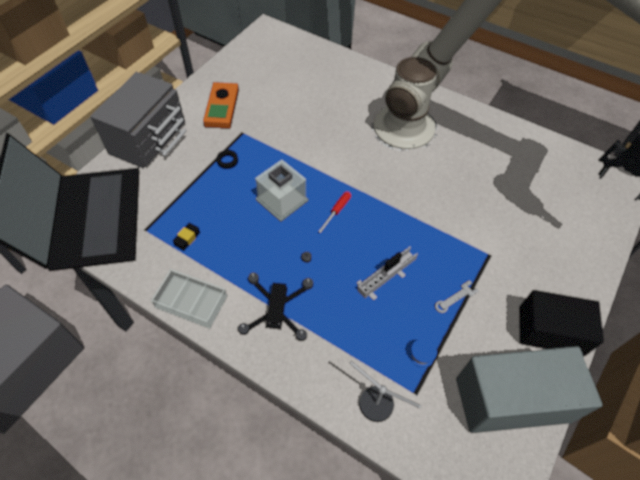

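View pics/side0.png

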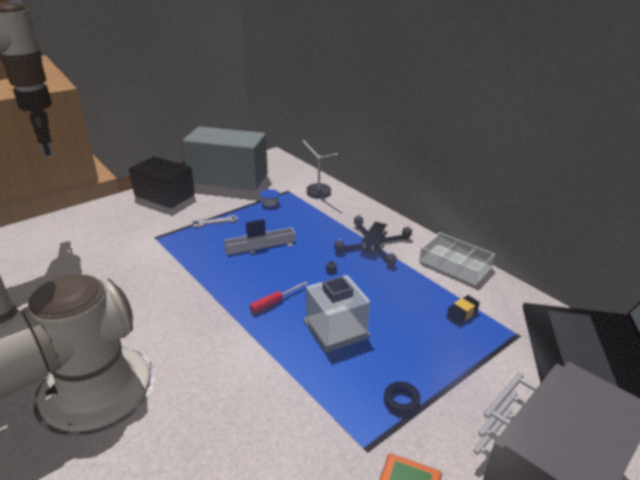

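Scene: chute from about (362,292) to (415,253), handle at (390,262); hopper collar at (281,173). Side: chute from (227,245) to (295,236), collar at (339,289). Next, zoom in on these.

```bash
cat >h.py <<'E'
import numpy as np, cv2
from scipy.spatial.transform import Rotation as R
from bench import *
def ray(g,px):
    K=g["mtx"];d=np.array([(px[0]-K[0,2])/K[0,0],(px[1]-K[1,2])/K[1,1],1.]);
    return np.array(g["position"]),R.from_quat(g["orientation"]).apply(d/np.linalg.norm(d))
def onz(g,px,z):
    o,d=ray(g,px);return o+d*(z-o[2])/d[2]
def tri(g1,p1,g2,p2):
    o1,d1=ray(g1,p1);o2,d2=ray(g2,p2)
    t=np.linalg.lstsq(np.c_[d1,-d2],o2-o1,rcond=None)[0]
    a,b=o1+d1*t[0],o2+d2*t[1];return (a+b)/2,np.linalg.norm(a-b)
def proj(g,P):
    p=R.from_quat(g["orientation"]).inv().apply(np.array(P)-g["position"]);q=g["mtx"]@(p.T/p[...,2] if p.ndim>1 else p/p[2]);return q[:2].T
E
python3 - <<'E'
from h import *
S=cv2.imread("pics/scene0.png");D=cv2.imread("pics/side0.png")
def c(I,x,y,w,h,k=5):return cv2.resize(I[y:y+h,x:x+w],(400,300),interpolation=cv2.INTER_CUBIC)
cv2.imwrite("pics/m1.png",np.vstack([np.hstack([c(S,350,235,80,60),c(S,240,150,80,60)]),np.hstack([c(D,220,205,80,60),c(D,290,270,120,90)])]))
for n,p in(("scene",(362,292)),("scene",(415,253)),("scene",(281,173))):
    print(onz(get_image(n),p,5))
E
```

```text
[607.63035966 188.00743708   5.        ]
[423.89143214 250.28740277   5.        ]
[ 389.59459412 -221.04171378    5.        ]
```

View pics/m1.png

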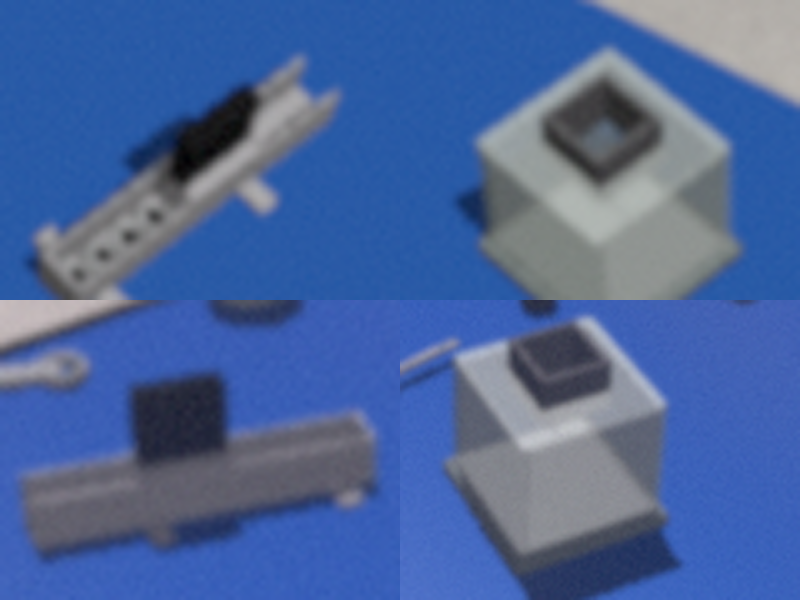

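View pics/wrist0.png

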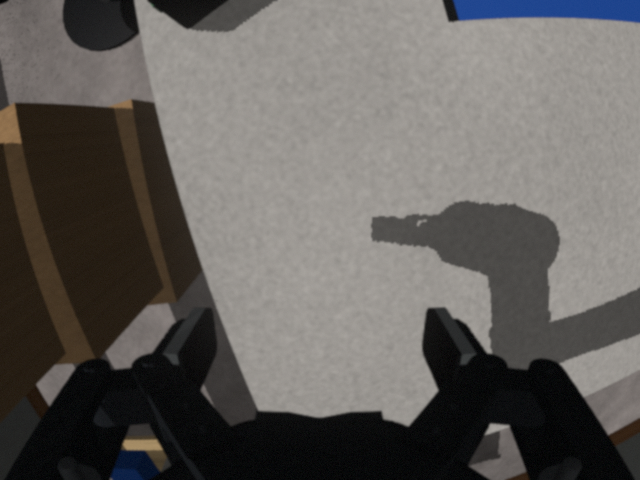

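Montage: chute top rims at the nose at scene (410.6,247) and (417.4,254.4). The hopper shoulder corners are clear in both views. Measure them.

```bash
python3 - <<'E'
from h import *
np.set_printoptions(precision=1,suppress=True)
gs,gd=get_image("scene"),get_image("side")
sh_s=[(255.6,179),(281.6,159.6),(305.6,179.6),(280,198.6)]; sh_d=[(306.5,286.5),(346.1,275.4),(369.5,300.9),(327.5,314.1)]
for k in range(4):
    r=[tri(gs,sh_s[i],gd,sh_d[(i+k)%4]) for i in range(4)]
    print(k,[x[1] for x in r]); 
    if max(x[1] for x in r)<12:
        P=np.array([x[0] for x in r]);print(P,P.mean(0),[np.degrees(np.arctan2(*(P[(i+1)%4]-P[i])[1::-1])) for i in range(4)],[np.linalg.norm(P[(i+1)%4]-P[i]) for i in range(4)])
co_s=[(269,175.4),(280.6,164.4),(292.4,175.6)]; co_d=[(323,283.5),(343.4,276.6),(352.4,289.5),(332.9,294.6)]
for k in range(4):
    r=[tri(gs,co_s[i],gd,co_d[(i+k)%4]) for i in range(3)];print(k,[x[1] for x in r],np.array([x[0] for x in r]))
print("nose",onz(gs,(410.6,247),30),onz(gs,(417.4,254.4),30))
# black handle masks
for n,g,(x,y,w,h) in(("scene",gs,(370,245,40,35)),("side",gd,(236,210,40,35))):
    m=(g["color"][y:y+h,x:x+w].max(2)<55).astype(np.uint8);m=cv2.morphologyEx(m,cv2.MORPH_OPEN,np.ones((2,2)))
    n_,l,st,ce=cv2.connectedComponentsWithStats(m);i=1+st[1:,4].argmax();c=np.argwhere(l==i)[:,::-1]+[x,y]
    q=cv2.approxPolyDP(cv2.convexHull(c.astype(np.int32)),1.5,True)[:,0];print(n,st[i],q.tolist(),[onz(g,p,78)[:2] for p in q])
E
```

```text
0 [np.float64(133.91752246349267), np.float64(24.589268931933397), np.float64(137.40990752827284), np.float64(28.269050677173023)]
1 [np.float64(54.456944515291006), np.float64(78.7463447613166), np.float64(55.75005032434365), np.float64(82.97272759823687)]
2 [np.float64(0.7669053832890949), np.float64(0.36874094593834605), np.float64(0.14139092463777303), np.float64(0.042111550969558965)]
[[ 506.9 -220.8   94.3]
 [ 409.9 -200.2   96.6]
 [ 432.8 -102.6   94.8]
 [ 526.5 -124.7   94.2]] [ 469.  -162.1   95. ] [np.float64(167.99621203159663), np.float64(76.78423567637309), np.float64(-13.227143287636641), np.float64(-101.54321597395503)] [np.float64(99.12764910843333), np.float64(100.19544577951024), np.float64(96.21692061305693), np.float64(98.10640428573187)]
3 [np.float64(84.37980883216181), np.float64(50.350577892729035), np.float64(78.18044556986924), np.float64(58.84051097522946)]
0 [np.float64(62.47603567581241), np.float64(14.402703712114741), np.float64(63.228062789406756)] [[ 467.7 -164.   118.5]
 [ 467.  -169.7  146.9]
 [ 473.2 -157.1  108.3]]
1 [np.float64(22.32621737927107)
[... 157 characters left out ...]
303703399439), np.float64(0.8812164332116728), np.float64(0.17962851129158905)] [[ 487.9 -187.2  112.6]
 [ 441.  -180.2  118. ]
 [ 453.  -133.2  112.1]]
3 [np.float64(39.00123663908011), np.float64(24.380625723665364), np.float64(39.90457261775336)] [[ 466.3 -180.2  102. ]
 [ 442.7 -164.2  133.5]
 [ 477.9 -139.4  126.8]]
nose [429.5 234.9  30. ] [440.6 260.9  30. ]
scene [ 15  10  17  17 142] [[401, 255], [399, 262], [388, 271], [385, 271], [387, 262]] [array([496.6, 232.2]), array([518. , 237.7]), array([556.6, 226.7]), array([560.7, 220.3]), array([534.7, 212. ])]Traceback (most recent call last):
  File "<stdin>", line 17, in <module>
ValueError: attempt to get argmax of an empty sequence
```

Mouth ≈ (470,-161), hopper yaw ≈ -13°, shoulder z ≈ 95, so the plinth is about 5 mm. Four side lengths of 96–100 mm agree with the 100 mm given. The grip is near (518,222), so I move above it.

carry_out([
  [0, 0, 0.02, 40, 26, 0, 1],
  [0, 0, 0.04, 90, 58, 0, 1],
  [0, 0, 0.06, 140, 90, 0, 1],
  [0, 0, 0.08, 190, 122, 0, 1],
  [0, 0, 0.1, 240, 154, 0, 1],
])

```text
clock: 1.02
position: [343.2, 401.5, 245.6]
ee_rot: [0.986, -0.166, 0.0, -0.0]
contact_force: [0.9, 1.1, 0.3]
gripper_width: 85.3
grasp_force: 0.0
```

carry_out([
  [0, 0, 0, 50, 27, 0, 1],
  [0, 0, 0, 100, 54, 0, 1],
  [0, 0, 0, 150, 81, 0, 1],
  [0, 0, 0, 200, 108, 0, 1],
  [0, 0, 0, 200, 108, 0, 1],
])

```text
clock: 1.65
position: [497.7, 232.7, 245.1]
ee_rot: [0.986, -0.168, -0.0, 0.0]
contact_force: [-0.3, -0.6, -0.2]
gripper_width: 85.3
grasp_force: 0.0
```

```bash
python3 - <<'E'
from h import *
s=read_state();print(s["position"],R.from_quat(s["ee_rot"]).as_matrix().round(3).tolist(),s["joints"],s["contact_force"])
g=get_image("wrist");cv2.imwrite("pics/w1.png",g["color"]);print(g["position"],g["orientation"])
g=get_image("side");cv2.imwrite("pics/d1.png",g["color"])
E
```

```text
[497.72833059 232.72908644 245.08170956] [[0.943, -0.332, -0.0], [-0.332, -0.943, -0.0], [0.0, 0.0, -1.0]] [ 7.32609023e-01  2.56785140e-01 -1.79479427e-01  2.65229925e-04
 -1.13488626e+00  4.99645853e-01] [-0.33132251 -0.5830019  -0.21116114]
[567.52214586 207.62762285 372.97932581] [-0.57193591  0.80700646  0.12003641 -0.08497729]
```

View pics/w1.png

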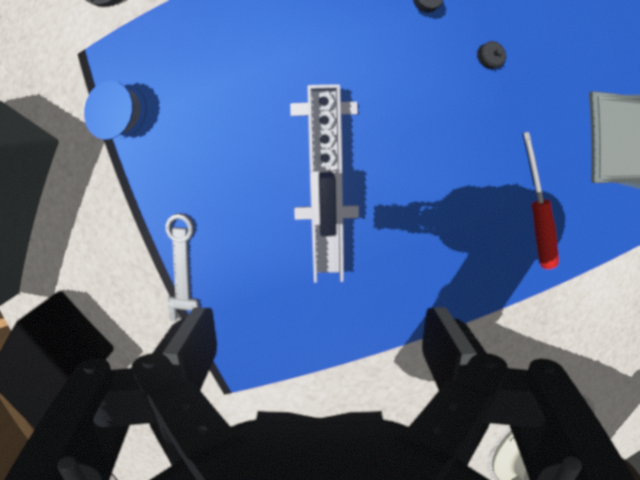

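The wrist view shows the chute upright with four nuts. Its rear corners are near (308,86) and (341,86), its nose corners near (315,281) and (343,281). The handle top spans (319–336, 173–235).

```bash
cat >>h.py <<'E'
def fray(g,px):
    K=g["mtx"];v=np.array([px[0]-K[0,2],px[1]-K[1,2]]);r=np.hypot(*v);t=r/K[0,0]
    d=np.array([*(v/r*np.sin(t)),np.cos(t)]);return np.array(g["position"]),R.from_quat(g["orientation"]).apply(d)
def fonz(g,px,z):
    o,d=fray(g,px);return o+d*(z-o[2])/d[2]
E
python3 - <<'E'
from h import *
np.set_printoptions(precision=1,suppress=True)
g=get_image("wrist");s=read_state();M=R.from_quat(s["ee_rot"]).as_matrix()
F=lambda p,z:fonz(g,p,z)[:2]
feet=np.array([F(p,4) for p in((290,109),(358,108),(295,213),(359,212))]);print(feet)
a=(feet[0]+feet[1])/2;b=(feet[2]+feet[3])/2;u=(a-b)/np.linalg.norm(a-b)
print("feet spacing",np.linalg.norm(a-b),"width",np.linalg.norm(feet[0]-feet[1]),np.linalg.norm(feet[2]-feet[3]),"yaw",np.degrees(np.arctan2(u[1],u[0])),"grip",b+20*u)
c=np.array([F(p,30) for p in((308,86),(341,86),(315,281),(343,281))]);r=(c[0]+c[1])/2;n=(c[2]+c[3])/2
print("len",np.linalg.norm(r-n),(r-n),"grip",n+85/190*(r-n),"yaw",np.degrees(np.arctan2(*(r-n)[::-1])))
m=(g["color"][165:245,310:345].max(2)<70).astype(np.uint8);p=np.argwhere(m)[:,::-1]+[310,165]
print(cv2.minAreaRect(p.astype(np.float32)))
t=np.array([F(q,78) for q in((319.5,173),(335,173),(321,235),(336,235))]);print("handle",t,t.mean(0),"tool yaw",np.degrees(np.arctan2(M[1,0],M[0,0])))
for G in(b+20*u,t.mean(0)):print("shift tool",M.T@(np.r_[G,55]-s["position"]))
E
```

```text
[[600.5 228.4]
 [579.9 165.2]
 [500.4 258.9]
 [480.1 197.1]]
feet spacing 104.77056261048264 width 66.38008542902384 65.04403702192192 yaw -17.342191603541078 grip [509.3 222.1]
len 187.76689388931075 [179.  -56.8] grip [509.1 221.9] yaw -17.592892667741978
((329.8353576660156, 200.45111083984375), (61.12885284423828, 14.687474250793457), 89.01223754882812)
handle [[537.7 219.7]
 [533.7 208.1]
 [489.1 235.3]
 [485.  223.6]] [511.4 221.7] tool yaw -19.069569755864638
shift tool [ 17.4   8.4 190.3]
shift tool [ 19.5   8.1 190.3]
```

carry_out([
  [0, 0, -0.027, 18, 8, 35, 1],
  [0, 0, -0.027, 18, 8, 85, 1],
  [0, 0, -0.027, 18, 8, 135, 1],
  [0, 0, -0.027, 18, 8, 175, 1],
  [0, 0, -0.027, 18, 8, 190, 1],
])

```text
clock: 2.42
position: [508.6, 222.5, 53.3]
ee_rot: [0.989, -0.151, -0.001, 0.001]
contact_force: [0.7, 0.4, 0.7]
gripper_width: 85.3
grasp_force: 0.0
```

carry_out([
  [0, 0, 0, 0, 0, 0, -1],
  [0, 0, 0, 0, 0, 0, -1],
  [0, 0, 0, 0, 0, 0, -1],
  [0, 0, 0, 0, 0, 0, -1],
  [0, 0, 0, 0, 0, 0, -1],
])

```text
clock: 3.05
position: [510.6, 222.1, 56.3]
ee_rot: [0.988, -0.152, 0.0, -0.0]
contact_force: [-1.3, 0.8, 5.5]
gripper_width: 13.2
grasp_force: 61.4
```

carry_out([
  [0, 0, 0, 0, 0, -6, -1],
  [0, 0, 0, 0, 0, -18, -1],
  [0, 0, 0, 0, 0, -34, -1],
  [0, 0, 0, 0, 0, -46, -1],
  [0, 0, 0, 0, 0, -50, -1],
])

```text
clock: 3.68
position: [510.8, 222.4, 106.7]
ee_rot: [0.988, -0.152, 0.001, -0.001]
contact_force: [0.6, -0.1, -2.4]
gripper_width: 13.5
grasp_force: 60.4
```

carry_out([
  [0, 0, 0, 0, 0, -10, -1],
  [0, 0, 0, 0, 0, -28, -1],
  [0, 0, 0, 2, 5, -50, -1],
  [0, 0, 0, 7, 15, -70, -1],
  [0, 0, 0, 14, 32, -86, -1],
])

```text
clock: 4.3
position: [514.0, 187.0, 192.2]
ee_rot: [0.988, -0.152, 0.0, -0.0]
contact_force: [0.7, 0.9, -2.2]
gripper_width: 13.3
grasp_force: 60.4
```

carry_out([
  [0, 0, 0, 11, 25, -4, -1],
  [0, 0, -0.02, 24, 54, -6, -1],
  [0, 0, -0.04, 38, 84, -6, -1],
  [0, 0, -0.06, 53, 117, -6, -1],
  [0, 0, -0.079, 68, 150, -6, -1],
])

```text
clock: 4.92
position: [533.2, 21.9, 197.4]
ee_rot: [0.994, -0.113, -0.0, 0.0]
contact_force: [0.7, 0.3, -2.3]
gripper_width: 13.2
grasp_force: 60.4
```

```bash
python3 - <<'E'
from h import *
s=read_state();M=R.from_quat(s["ee_rot"]).as_matrix();print(s["position"],M.round(3).tolist(),s["joints"],s["contact_force"],s["wrist_torque"],s["gripper_width"])
print(M.T@(np.array([558.6,-181.5,200])-s["position"]),np.degrees(np.arctan2(M[1,0],M[0,0])))
E
```

```text
[533.18928461  21.9497638  197.3608725 ] [[0.974, -0.225, -0.001], [-0.225, -0.974, -0.0], [-0.001, 0.0, -1.0]] [ 3.45193479e-01  2.72066033e-01 -2.86778463e-01 -1.45516669e-04
 -1.01285362e+00  9.99177603e-01] [ 0.65125998  0.3057308  -2.30651339] [-0.00660534 -0.01126    -0.0026562 ] 13.181646505253541
[ 70.44833165 192.54772574  -2.62330351] -12.977637377022726
```

carry_out([
  [0, 0, 0, 14, 36, 0, -1],
  [0, 0, 0, 28, 76, 0, -1],
  [0, 0, 0, 42, 115, 0, -1],
  [0, 0, 0, 54, 148, 0, -1],
  [0, 0, 0, 60, 166, 0, -1],
])

```text
clock: 5.55
position: [554.1, -153.6, 197.1]
ee_rot: [0.993, -0.114, -0.001, 0.0]
contact_force: [1.0, -0.2, -2.7]
gripper_width: 13.2
grasp_force: 60.4
```

carry_out([
  [0, 0, 0, 1, 4, 0, -1],
  [0, 0, 0, 1, 4, 0, -1],
  [0, 0, 0, 1, 4, 0, -1],
])

```text
clock: 5.92
position: [554.8, -154.7, 197.4]
ee_rot: [0.994, -0.113, -0.0, -0.0]
contact_force: [-0.5, 0.8, -2.1]
gripper_width: 13.2
grasp_force: 60.4
```

```bash
python3 - <<'E'
from h import *
s=read_state();M=R.from_quat(s["ee_rot"]).as_matrix();print(s["position"],M.round(3).tolist(),s["joints"],s["contact_force"],s["wrist_torque"],s["gripper_width"])
print(M.T@(np.array([558.6,-181.5,200])-s["position"]),np.degrees(np.arctan2(M[1,0],M[0,0])))
S=get_image("scene")["color"];D=get_image("side")["color"];W=get_image("wrist")["color"]
cv2.imwrite("pics/w2.png",W)
c=lambda I,x,y,w,h:cv2.resize(I[y:y+h,x:x+w],(400,300),interpolation=cv2.INTER_CUBIC)
cv2.imwrite("pics/m2.png",np.vstack([np.hstack([c(S,220,120,120,90),c(D,270,210,140,105)]),np.hstack([c(W,0,0,640,480),c(W,240,60,200,150)])]))
E
```

```text
[ 554.84151023 -154.66262757  197.37722396] [[0.975, -0.224, -0.0], [-0.224, -0.975, 0.0], [-0.0, -0.0, -1.0]] [ 9.18303096e-03  3.40680399e-01 -1.85737851e-01 -1.99079822e-04
 -1.04447945e+00  1.33615833e+00] [-0.457893    0.75176627 -2.05969633] [-0.02693131  0.08878664 -0.00427732] 13.189586461421284
[ 9.66503028 25.31663167 -2.62775743] -12.92334799861629
```

View pics/m2.png

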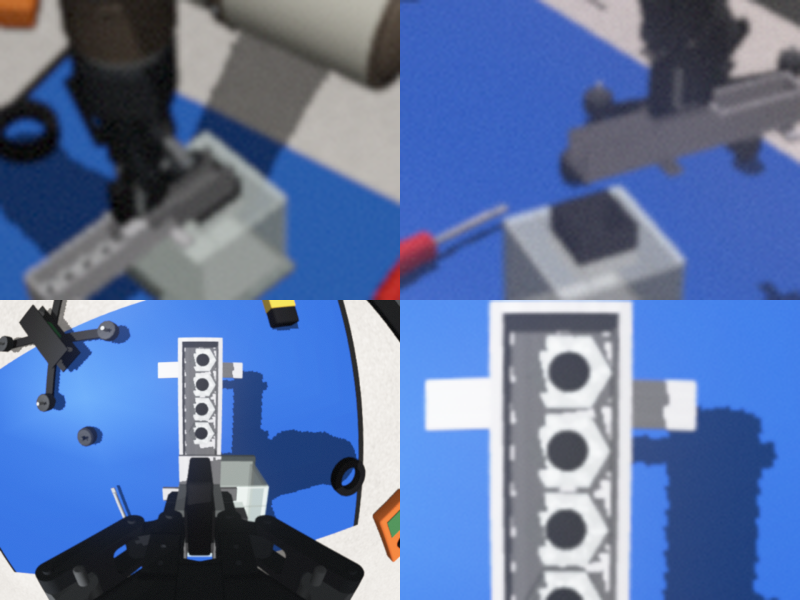

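Level, and all four nuts are still in the row. Shift sideways, then lower to just above the rim.

carry_out([
  [0, 0, 0, 2, 6, 0, -1],
  [0, 0, 0, 6, 16, 2, -1],
  [0, 0, 0, 9, 23, 6, -1],
  [0, 0, 0, 10, 25, 10, -1],
  [0, 0, 0, 10, 25, 12, -1],
])

```text
clock: 6.7
position: [558.8, -182.5, 184.6]
ee_rot: [0.994, -0.113, -0.001, -0.0]
contact_force: [0.6, 0.7, -3.3]
gripper_width: 13.2
grasp_force: 60.4
```

carry_out([
  [0, 0, 0, 0, 0, 0, -1],
  [0, 0, 0, 0, 0, 0, -1],
])

```text
clock: 6.95
position: [559.1, -182.0, 185.5]
ee_rot: [0.994, -0.113, 0.0, 0.0]
contact_force: [-0.4, -0.2, -2.5]
gripper_width: 13.2
grasp_force: 60.4
```

```bash
python3 - <<'E'
from h import *
s=read_state();M=R.from_quat(s["ee_rot"]).as_matrix();print(s["position"],s["contact_force"],s["wrist_torque"],np.degrees(np.arctan2(M[1,0],M[0,0])))
gs=get_image("scene");gd=get_image("side")
S,D=gs["color"].copy(),gd["color"].copy()
c=lambda I,x,y,w,h:cv2.resize(I[y:y+h,x:x+w],(400,600),interpolation=cv2.INTER_CUBIC)
cv2.imwrite("pics/m3.png",np.hstack([c(S,255,140,60,90),c(D,305,235,60,90)]))
u=M[:,0];v=-M[:,1];o=s["position"]-[0,0,56]  # predicted nose corners
for n,g in(("s",gs),("d",gd)):
    print(n,proj(g,np.array([o-85*u+14.5*v,o-85*u-14.5*v,o-85*u+14.5*v+[0,0,30],o-85*u-14.5*v+[0,0,30]])).round(1).tolist())
E
```

```text
[ 559.13277326 -182.00469444  185.48055224] [-0.44940393 -0.18037516 -2.47028581] [-0.01871489  0.01212881 -0.03212377] -12.975429591147915
s [[282.0, 175.3], [274.8, 169.4], [281.5, 168.0], [274.2, 162.1]]
d [[337.6, 275.7], [344.2, 283.4], [338.1, 264.1], [344.8, 271.7]]
```

View pics/m3.png

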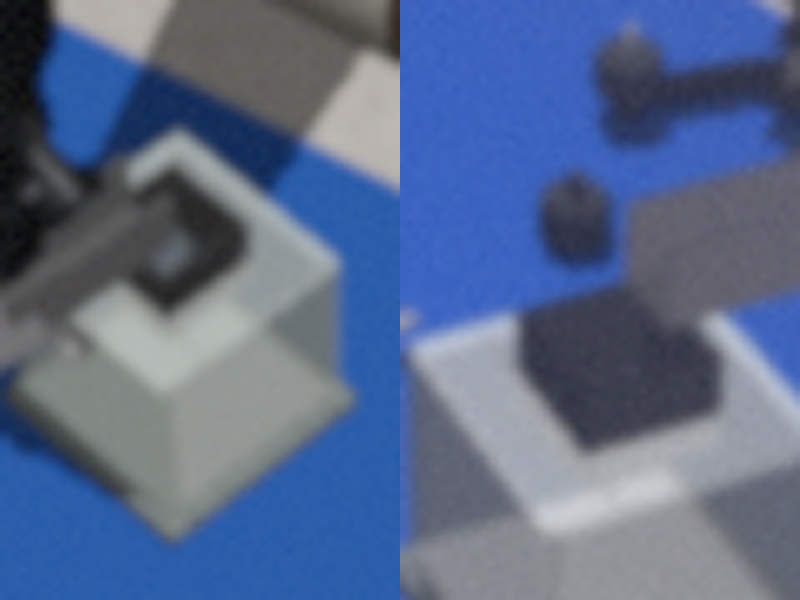

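The side view shows the nose at about (660,325) in the crop, within 2 px of my prediction, and over the collar. Lower by feel.

carry_out([
  [0, 0, 0, 0, 0, 2, -1],
  [0, 0, 0, 0, 0, 4, -1],
  [0, 0, 0, 0, 0, 4, -1],
])

```text
clock: 7.42
position: [558.9, -182.1, 181.0]
ee_rot: [0.994, -0.113, -0.0, -0.0]
contact_force: [-0.6, 0.1, -3.5]
gripper_width: 13.3
grasp_force: 60.4
```

carry_out([
  [0, 0, 0, 0, 0, 1, -1],
  [0, 0, 0, 0, 0, 2, -1],
  [0, 0, 0, 0, 0, 2, -1],
])

```text
clock: 7.8
position: [559.0, -182.2, 179.2]
ee_rot: [0.994, -0.113, -0.0, -0.0]
contact_force: [0.3, 0.4, -1.7]
gripper_width: 12.9
grasp_force: 60.4
```

carry_out([
  [0, 0, 0, 0, 0, 1, -1],
  [0, 0, 0, 0, 0, 2, -1],
  [0, 0, 0, 0, 0, 2, -1],
])

```text
clock: 8.18
position: [559.2, -182.2, 177.7]
ee_rot: [0.994, -0.113, 0.0, 0.0]
contact_force: [-0.1, 0.8, 0.0]
gripper_width: 13.2
grasp_force: 60.7
```

```bash
cat >f.py <<'E'
from h import *
np.set_printoptions(precision=3,suppress=True)
L=[]
for i in range(6):
    s=read_state();L.append(np.r_[s["contact_force"],s["wrist_torque"],s["position"]]);get_image("side")
M=R.from_quat(s["ee_rot"]).as_matrix();L=np.array(L);m=L.mean(0)
print(L[:,2],"F",m[:3],"T tool",M.T@m[3:6],"pos",m[6:],"tilt",np.degrees(np.arcsin(M[2,0])),"j",s["joints"])
E
python3 f.py
```

```text
[ 0.01   0.964 -0.329  0.773  1.606  0.6  ] F [-0.044  0.55   0.604] T tool [ 0.071 -0.225  0.001] pos [ 559.192 -182.198  177.664] tilt 0.03185330958021176 j [-0.04   0.378 -0.182  0.    -1.01   1.384]
```

Contact of about 3 N on the rim (moment arm 78 mm, as expected for the near rim) with the chute level. Now tip about the rim's inner edge.

carry_out([
  [0, 0.0349, 0, -2.0, 0, -2.4, -1],
  [0, 0.0698, 0, -4.1, 0, -4.8, -1],
  [0, 0.0698, 0, -4.1, 0, -4.8, -1],
])

```text
clock: 8.85
position: [554.6, -181.2, 182.4]
ee_rot: [0.993, -0.113, 0.035, 0.004]
contact_force: [0.0, -0.2, -0.1]
gripper_width: 13.1
grasp_force: 60.7
```

```bash
python3 f.py
```

```text
[-0.059  0.635  1.042  2.136  2.466  2.509] F [-1.046  0.611  1.455] T tool [ 0.13  -0.787  0.038] pos [ 554.798 -181.228  182.215] tilt 3.919039267332567 j [-0.032  0.337 -0.242  0.017 -0.925  1.366]
```

```bash
python3 f.py
```

```text
[2.847 2.533 2.976 2.719 2.312 2.593] F [-1.59   1.139  2.663] T tool [ 0.133 -1.109  0.027] pos [ 554.92  -181.248  182.095] tilt 3.9680034356597687 j [-0.032  0.337 -0.243  0.017 -0.924  1.366]
```

carry_out([
  [0, 0, 0, -0.4, 0, -0.8, -1],
  [0, 0, 0, -0.4, 0, -0.8, -1],
  [0, 0, 0, -0.4, 0, -0.8, -1],
])

```text
clock: 9.82
position: [554.6, -181.1, 182.5]
ee_rot: [0.993, -0.113, 0.035, 0.004]
contact_force: [-0.5, -0.1, -1.2]
gripper_width: 13.1
grasp_force: 60.6
```

```bash
python3 f.py
```

```text
[-1.202 -1.22  -2.141 -0.957 -2.152 -2.11 ] F [-0.404 -0.032 -1.63 ] T tool [-0.014 -0.402 -0.021] pos [ 554.628 -181.116  182.561] tilt 4.009887003069081 j [-0.031  0.336 -0.243  0.017 -0.924  1.366]
```

carry_out([
  [0, 0.0349, 0, -2.0, 0, -2.5, -1],
  [0, 0.0698, 0, -4.1, 0, -4.9, -1],
  [0, 0.1047, 0, -6.2, 0, -7.3, -1],
  [0, 0.1047, 0, -6.2, 0, -7.3, -1],
])

```text
clock: 10.62
position: [547.5, -179.5, 189.8]
ee_rot: [0.99, -0.113, 0.086, 0.01]
contact_force: [0.5, 0.1, -2.0]
gripper_width: 13.5
grasp_force: 60.4
```

```bash
python3 f.py
```

```text
[-1.973 -1.861 -0.988 -2.135 -2.093 -2.063] F [-0.132  0.188 -1.852] T tool [-0.017 -0.508 -0.004] pos [ 548.233 -179.593  189.762] tilt 9.988351926217158 j [-0.018  0.275 -0.336  0.051 -0.79   1.329]
```

carry_out([
  [0, 0.0349, 0, -2.0, 0, -2.2, -1],
  [0, 0.0698, 0, -4.1, 0, -4.5, -1],
  [0, 0.0698, 0, -4.1, 0, -4.5, -1],
])

```text
clock: 11.3
position: [542.9, -178.5, 193.4]
ee_rot: [0.986, -0.112, 0.121, 0.014]
contact_force: [-0.3, -0.5, -2.5]
gripper_width: 13.2
grasp_force: 60.4
```

```bash
python3 f.py
```

```text
[-2.494 -1.968 -1.447 -1.532 -0.636 -0.852] F [-0.459 -0.007 -1.488] T tool [ 0.027 -0.844 -0.004] pos [ 543.378 -178.556  193.384] tilt 13.953854137033908 j [-0.008  0.236 -0.404  0.082 -0.695  1.295]
```

carry_out([
  [0, 0.0349, 0, -2.0, 0, -2.3, -1],
  [0, 0.0698, 0, -4.1, 0, -4.7, -1],
  [0, 0.0698, 0, -4.1, 0, -4.7, -1],
  [0, 0.0698, 0, -4.1, 0, -4.7, -1],
])

```text
clock: 12.1
position: [538.4, -177.4, 196.9]
ee_rot: [0.981, -0.112, 0.155, 0.018]
contact_force: [-0.9, -0.1, -0.6]
gripper_width: 13.2
grasp_force: 60.7
```

```bash
python3 f.py
```

```text
[-0.649 -0.938 -0.694 -0.716  0.36  -0.983] F [-1.623  0.356 -0.604] T tool [-0.012 -1.4   -0.016] pos [ 538.367 -177.448  196.855] tilt 17.945917240111296 j [ 0.002  0.198 -0.477  0.125 -0.595  1.249]
```

carry_out([
  [0, 0.0349, 0, -2.0, 0, -2.4, -1],
  [0, 0.0698, 0, -4.0, 0, -4.8, -1],
  [0, 0.1047, 0, -6.1, 0, -7.1, -1],
  [0, 0.1047, 0, -6.1, 0, -7.1, -1],
])

```text
clock: 12.9
position: [530.2, -175.6, 202.0]
ee_rot: [0.972, -0.111, 0.207, 0.023]
contact_force: [-1.6, 0.0, -1.9]
gripper_width: 13.1
grasp_force: 60.6
```

```bash
python3 f.py
```

```text
[-1.922 -0.135 -0.859  0.305 -0.014 -0.195] F [-2.41   0.247 -0.47 ] T tool [ 0.024 -1.718  0.004] pos [ 530.502 -175.639  201.816] tilt 23.933111991593236 j [ 0.014  0.144 -0.601  0.235 -0.429  1.136]
```

```bash
python3 - <<'E'
from h import *
S=get_image("scene")["color"];D=get_image("side")["color"];W=get_image("wrist")["color"]
c=lambda I,x,y,w,h:cv2.resize(I[y:y+h,x:x+w],(400,300),interpolation=cv2.INTER_CUBIC)
cv2.imwrite("pics/m4.png",np.vstack([np.hstack([c(S,230,130,100,75),c(D,280,220,120,90)]),np.hstack([c(W,0,0,640,480),c(W,240,60,200,150)])]))
E
```

```text
(no output)
```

View pics/m4.png

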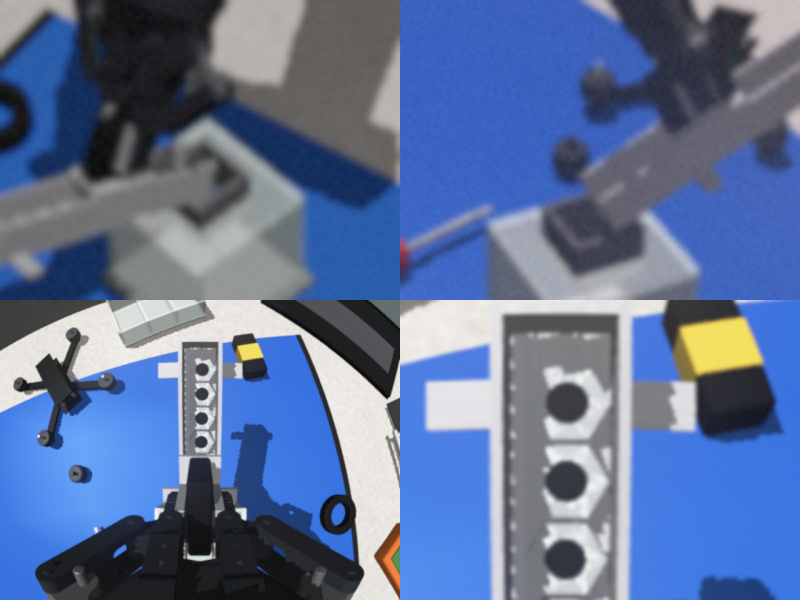

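The nuts have begun to slide by about 8 mm, and the nose is inside the collar in both views. Tip further.

carry_out([
  [0, 0.0349, 0, -2.0, 0, -2.5, -1],
  [0, 0.0698, 0, -4.1, 0, -5.0, -1],
  [0, 0.1047, 0, -6.3, 0, -7.3, -1],
  [0, 0.1047, 0, -6.3, 0, -7.3, -1],
])

```text
clock: 13.85
position: [521.4, -173.8, 205.7]
ee_rot: [0.96, -0.109, 0.257, 0.029]
contact_force: [-0.6, -1.0, -2.0]
gripper_width: 13.4
grasp_force: 60.6
```

```bash
python3 f.py; python3 - <<'E'
from h import *
S=get_image("scene")["color"];D=get_image("side")["color"];W=get_image("wrist")["color"]
c=lambda I,x,y,w,h:cv2.resize(I[y:y+h,x:x+w],(400,300),interpolation=cv2.INTER_CUBIC)
cv2.imwrite("pics/m5.png",np.vstack([np.hstack([c(S,230,130,100,75),c(D,280,220,120,90)]),np.hstack([c(W,0,0,640,480),c(W,240,60,200,150)])]))
E
```

```text
[-1.961 -1.38  -0.036 -0.47   0.434 -0.626] F [-1.777  0.059 -0.673] T tool [-0.086 -1.915 -0.026] pos [ 522.026 -173.856  205.895] tilt 29.944442558280315 j [-0.011  0.094 -0.78   0.533 -0.214  0.86 ]
```

View pics/m5.png

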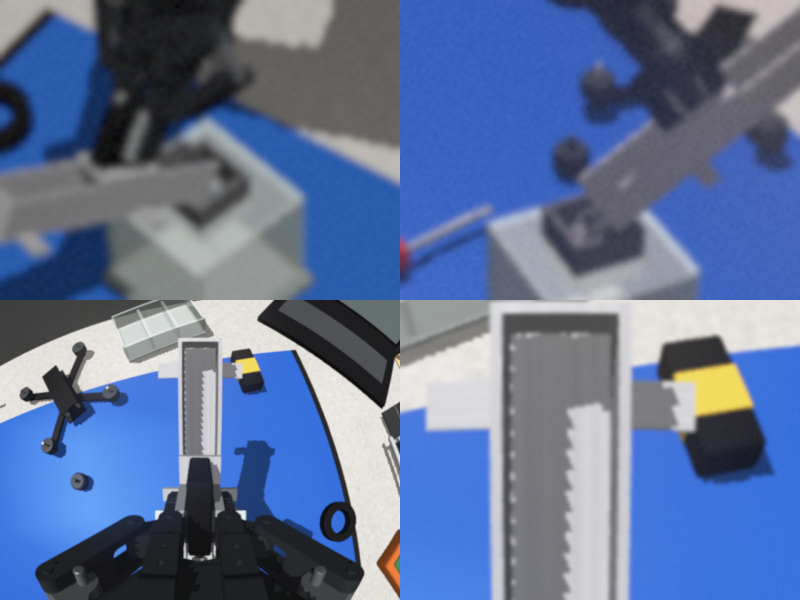

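carry_out([
  [0, 0, 0, 0, 0, 0, -1],
  [0, 0, 0, 0, 0, 0, -1],
  [0, 0, 0, 0, 0, 0, -1],
  [0, 0, 0, 0, 0, 0, -1],
])

```text
clock: 14.8
position: [522.4, -173.6, 206.3]
ee_rot: [0.96, -0.109, 0.257, 0.029]
contact_force: [-0.7, -0.6, -0.5]
gripper_width: 12.8
grasp_force: 60.8
```

```bash
python3 f.py; python3 - <<'E'
from h import *
A=lambda n:np.mean([get_image(n)["color"].astype(float) for _ in range(8)],0)
S,D=A("scene"),A("side");np.save("S30.npy",S);np.save("D30.npy",D)
c=lambda I,x,y,w,h:cv2.convertScaleAbs(cv2.resize(I[y:y+h,x:x+w],(400,300),interpolation=cv2.INTER_CUBIC),alpha=1.4)
D0=cv2.imread("pics/side0.png").astype(float);
cv2.imwrite("pics/m6.png",np.vstack([np.hstack([c(S,265,155,40,30),c(D,315,265,48,36)]),np.hstack([c(S,250,155,68,66*3//4+1),c(D,300,270,80,80)])]))
E
```

```text
[-0.514  0.464  0.93   0.355  0.602  0.248] F [-0.71  -0.705  0.347] T tool [-0.291 -1.33  -0.051] pos [ 522.405 -173.582  206.296] tilt 30.037759707747366 j [-0.011  0.093 -0.781  0.534 -0.212  0.859]
```

View pics/m6.png

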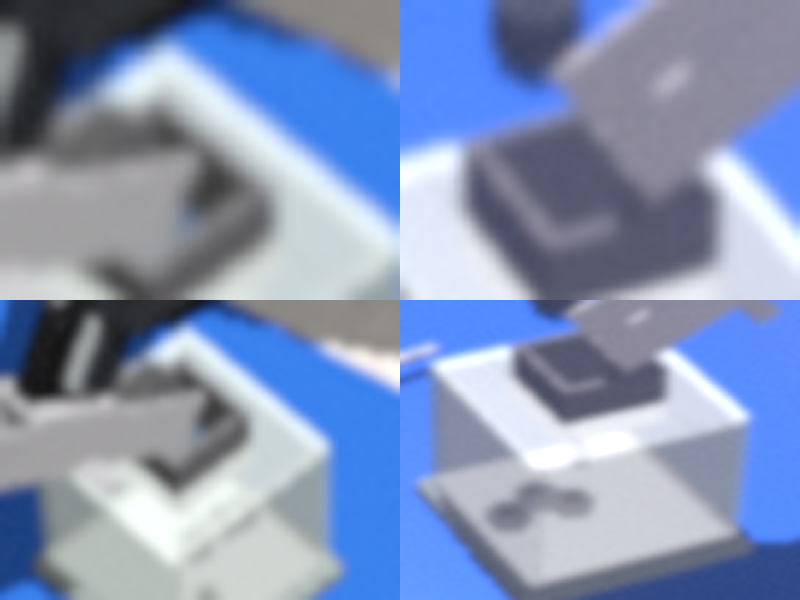

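The mouth is clear, and at least three nuts show on the hopper floor in the side view (blobs near (510,515), (537,495) and (573,502) in the crop). Look for the fourth numerically.

```bash
python3 - <<'E'
from h import *
np.set_printoptions(precision=0,suppress=True,linewidth=200)
for n,f,(x,y,w,h),in(("side","D30",(306,298,60,50)),("scene","S30",(252,180,60,40))):
    a=cv2.imread(f"pics/{n}0.png").astype(float)[y:y+h,x:x+w].mean(2);b=np.load(f+".npy")[y:y+h,x:x+w].mean(2)
    d=cv2.GaussianBlur(a-b,(3,3),0);m=(d>12).astype(np.uint8)
    k,l,st,ce=cv2.connectedComponentsWithStats(m);g=get_image(n)
    for i in range(1,k):
        if st[i,4]>4:
            p=ce[i]+[x,y];print(n,p,st[i],onz(g,p,12),d[l==i].max())
    print(d[:,:][(slice(8,36),slice(6,46)) if n=="side" else (slice(10,40),slice(5,55,2))].round())
E
```

```text
side [327. 324.] [ 11  20  22  14 186] [ 451. -153.   12.] 49.794270833333336
[[-4. -4. -4. ... -6. -6. -7.]
 [-3. -4. -4. ... -6. -6. -6.]
 [-4. -3. -3. ... -6. -5. -6.]
 ...
 [-1. -1. -2. ... -6. -7. -6.]
 [-2. -1. -1. ... -7. -6. -6.]
 [-1. -1. -0. ... -6. -5. -5.]]
scene [263. 181.] [ 5  0 13  4 39] [ 450. -244.   12.] 43.03125
scene [253. 187.] [ 0  6  4  3 11] [ 484. -255.   12.] 26.119791666666668
scene [289. 191.] [34  9  7  5 29] [ 438. -158.   12.] 18.552083333333336
scene [256. 199.] [ 0 12 11 13 75] [ 517. -222.   12.] 47.239583333333336
scene [283. 195.] [29 13  5  5 18] [ 461. -165.   12.] 16.07291666666667
scene [285. 205.] [31 23  5  6 19] [ 489. -138.   12.] 26.166666666666664
[[-3. -3. -3. -3. -3. -3. -4. -4. -4. -4. -4. -4. -3. -1. 10. 18. 15. 17. 11. -2. -3. -3. -3. -3. -3.]
 [-3. -3. -3. -3. -3. -3. -4. -4. -4. -4. -4. -4. -2.  3. 11. 16. 15. 19. 11. -2. -4. -4. -3. -3. -4.]
 [-3. -3. -3. -4. -3. -3. -3. -4. -4. -4. -4. -3.  3.  8. 11. 14. 17. 17.  7. -3. -4. -4. -3. -3. -4.]
 [-3. -3. -3. -4. -4. -4. -4. -4. -4. -5. -4. -1.  9. 13. 10. 12. 15. 10.  1. -3. -4. -4
[... 1993 characters left out ...]
 -3. -3. -4. -4. -5. -3. -3. -4. -4. -4. -4. -4. -3. -3. -3. -2. -3. -4. -2. -3.]
 [-3. -3. -2. -2. -2. -3. -3. -3. -4. -4. -4. -4. -4. -4. -4. -4. -4. -4. -3. -3. -3. -3. -3. -2. -3.]
 [-3. -3. -3. -3. -3. -3. -3. -3. -3. -3. -4. -4. -4. -4. -3. -4. -4. -4. -3. -3. -3. -3. -2. -3. -2.]
 [-3. -3. -4. -3. -3. -3. -3. -2. -3. -3. -3. -4. -3. -3. -3. -3. -4. -3. -3. -3. -3. -3. -3. -3. -3.]
 [-3. -3. -4. -3. -2. -3. -4. -2. -3. -3. -3. -4. -3. -3. -3. -3. -3. -3. -3. -3. -3. -2. -3. -3. -3.]
 [-3. -3. -4. -4. -3. -3. -3. -2. -3. -3. -3. -4. -4. -3. -2. -3. -3. -3. -3. -4. -3. -2. -3. -3. -3.]
 [-3. -3. -3. -4. -3. -3. -3. -2. -3. -3. -2. -3. -4. -3. -3. -3. -3. -4. -3. -4. -4. -2. -3. -4. -4.]]
```

```bash
python3 - <<'E'
from h import *
np.set_printoptions(precision=1,suppress=True)
g=get_image("side");s=get_image("scene")
for p in((322,327.3),(327.4,322),(334.6,323.9)):
    P=onz(g,p,12);print(P,proj(s,P))
for P in((438,-158,12),(461,-165,12),(489,-138,12)):print(P,proj(g,np.array(P)))
D=np.load("D30.npy").mean(2);a=cv2.imread("pics/side0.png").astype(float).mean(2)
np.set_printoptions(precision=0,suppress=True,linewidth=200)
print((a-D)[312:338,312:352:2])
E
python3 f.py
```

```text
[ 436.3 -152.9   12. ] [290.8 191.3]
[ 456.4 -147.1   12. ] [288.6 196.6]
[ 464.9 -161.6   12. ] [282.9 196.4]
(438, -158, 12) [324.1 328.2]
(461, -165, 12) [334.3 325.5]
(489, -138, 12) [336.  313.8]
[[ -7.  -4.  -6.  -6.  -6.  -6.  -8.  -8.  -9. -11.  -8.   7.   9.  -1.  -5.  -9.  -8.  -8.  -8.  -4.]
 [ -5.  -4.  -4.  -2.  -4.  -4.  -8.  -8.  -7.  -9.  -8.   8.  13.  -1.  -5.  -7.  -6. -10.  -8.  -7.]
 [ -8.  -6.  -6.  -5.  -6.  -4.  -8.  -5.  -9.  -6.  -6.  -2.   9.  -1.  -4.  -8.  -7.  -5.  -8.  -6.]
 [ -7.  -8.  -6.  -4.  -5.  -4.  -6.  -6.  -6.  -6.  -2.   0.  -1.  -7.  -6.  -4.  -6.  -5.  -6.  -5.]
 [ -8.  -8.  -5.  -5.  -7.  -6.  -4.  -4.  -5.  -8.  -6.  -5.  -4.  -5.  -6.  -8.  -6.  -5.  -8.  -4.]
 [ -5.  -5.  -4.  -5.  -8.  -5.  -2.   1.   0.  -4.  -6.  -5.  -6.  -6.  -7.  -6.  -5.  -7.  -8.  -8.]
 [ -4.  -4.  -6.  -9. -10.  -4.   4.  18.  13.   4.  -2.   0.  -4.  -7.  -3.  -5.  -6.  -8.  -6.  -5.]
 [ -7.  -7.  -3.  -5.  -7.  -0.  17.  34.  28.  18.   7.   6.  -0.  -7.  -8.  -6.  -7.  -5.  -6.  -6.]
 [ -6.  -4.  -6.  -5.  -8.   4.  30.  45.  35.  32.  19.  20.  17.  -3.  -5
[... 1274 characters left out ...]
.  -4.  -0.  -1.  -3.  -6.  -4.  -2.  -7.  -4.  -5.  -6.  -3.  -6.  -6.  -8.  -7.  -7.  -4.]
 [ -0.   1.  -1.  -7.  -1.  -6.  -3.  -5.  -6.  -5.  -7.  -3.  -6.  -7.  -6.  -5.  -5.  -7.  -7.  -5.]
 [ -4.   1.  -1.  -5.  -5.  -4.  -3.  -7.  -5.  -7.  -4.  -6.  -3.  -2.  -6.  -5.  -6.  -6.  -2.  -8.]
 [ -5.   1.  -1.  -2.  -5.  -7.  -3.  -4.  -5.  -8.  -5.  -8. -10.  -5.  -5.  -8.  -6.  -5.  -6.  -2.]
 [ -2.   2.  -2.  -4.  -4.  -6.  -4.  -5.  -7.  -6.  -7.  -5.  -8.  -5.  -8.  -7.  -7.  -5.  -3.  -1.]]
[2.19  1.375 2.65  1.939 1.695 1.876] F [ 0.298 -0.501  1.954] T tool [-0.208 -0.867 -0.057] pos [ 522.328 -173.587  206.22 ] tilt 30.02347581215087 j [-0.011  0.093 -0.781  0.534 -0.212  0.859]
```

All four nuts are located in both views, at (436,-153), (456,-147), (465,-162) and (489,-138), all inside the box. The chute still rests with about 3.5 N at 30°. Lift straight up, then level.

carry_out([
  [0, 0, 0, 3, 0, -5, -1],
  [0, 0, 0, 10, 0, -17, -1],
  [0, 0, 0, 20, 0, -35, -1],
  [0, 0, 0, 30, 0, -52, -1],
  [0, 0, 0, 30, 0, -52, -1],
])

```text
clock: 17.02
position: [522.4, -173.4, 266.6]
ee_rot: [0.96, -0.109, 0.258, 0.029]
contact_force: [-0.8, -0.8, -1.8]
gripper_width: 13.1
grasp_force: 60.6
```

carry_out([
  [0, -0.1, 0, 0, 0, 0, -1],
  [0, -0.22, 0, 0, 0, 0, -1],
  [0, -0.35, 0, 0, 0, 0, -1],
  [0, -0.47, 0, 0, 0, 0, -1],
  [0, -0.524, 0, 0, 0, 0, -1],
])

```text
clock: 17.65
position: [522.2, -173.8, 263.6]
ee_rot: [0.993, -0.114, -0.003, -0.0]
contact_force: [-0.1, 0.1, -1.3]
gripper_width: 13.3
grasp_force: 60.5
```

carry_out([
  [0, 0, 0, 0, 0, 0, -1],
  [0, 0, 0, 0, 0, 0, -1],
  [0, 0, 0, 0, 0, 0, -1],
])

```text
clock: 18.02
position: [521.4, -173.6, 265.9]
ee_rot: [0.994, -0.113, -0.0, 0.0]
contact_force: [-0.3, -0.4, -2.3]
gripper_width: 13.1
grasp_force: 60.5
```

```bash
python3 f.py; python3 - <<'E'
from h import *
s=read_state();M=R.from_quat(s["ee_rot"]).as_matrix();print(M.round(3).tolist(),M.T@(np.array([510.6,222,240])-s["position"]))
E
```

```text
[-2.3   -0.963 -2.261 -1.796 -1.754 -2.406] F [-0.164  0.005 -1.913] T tool [-0.003 -0.022  0.006] pos [ 521.67  -173.561  266.18 ] tilt 0.004496275625133795 j [-0.026  0.242 -0.144 -0.    -1.184  1.37 ]
[[0.974, -0.225, 0.0], [-0.225, -0.974, 0.0], [0.0, -0.0, -1.0]] [-100.03678002 -382.89102375   26.30391629]
```

carry_out([
  [0, 0, 0, -8, -30, 5, -1],
  [0, 0, 0.02, -22, -80, 10, -1],
  [0, 0, 0.04, -36, -135, 18, -1],
  [0, 0, 0.06, -50, -190, 26, -1],
  [0, 0, 0.079, -64, -245, 26, -1],
])

```text
clock: 18.95
position: [514.2, 81.1, 239.7]
ee_rot: [0.988, -0.153, -0.0, 0.0]
contact_force: [1.3, 0.4, -1.7]
gripper_width: 13.6
grasp_force: 60.5
```

carry_out([
  [0, 0, 0, -15, -45, 10, -1],
  [0, 0, 0, -30, -90, 30, -1],
  [0, 0, 0, -42, -125, 60, -1],
  [0, 0, 0, -46, -135, 90, -1],
  [0, 0, 0, -46, -135, 110, -1],
])

```text
clock: 19.58
position: [511.0, 223.1, 128.6]
ee_rot: [0.988, -0.151, -0.001, 0.0]
contact_force: [-0.8, 0.2, -1.3]
gripper_width: 13.4
grasp_force: 60.5
```

carry_out([
  [0, 0, 0, 0, 0, 10, -1],
  [0, 0, 0, 0, 0, 20, -1],
  [0, 0, 0, 0, 0, 30, -1],
  [0, 0, 0, 0, 0, 30, -1],
])

```text
clock: 20.08
position: [511.3, 221.7, 99.6]
ee_rot: [0.988, -0.153, -0.001, 0.0]
contact_force: [0.2, 0.3, -2.0]
gripper_width: 13.4
grasp_force: 60.4
```

```bash
python3 f.py
```

```text
[-2.049 -2.052 -1.403 -1.349 -1.873 -1.852] F [ 0.097 -0.047 -1.763] T tool [-0.006 -0.02  -0.002] pos [511.744 222.089 100.365] tilt 0.011505631188902838 j [ 0.7    0.42  -0.345 -0.    -0.805  0.565]
```

Underside at about 44 mm. Lower gently.

carry_out([
  [0, 0, 0, 0, 0, 12, -1],
  [0, 0, 0, 0, 0, 26, -1],
  [0, 0, 0, 0, 0, 36, -1],
  [0, 0, 0, 0, 0, 41, -1],
  [0, 0, 0, 0, 0, 41, -1],
])

```text
clock: 21.0
position: [511.4, 222.0, 58.5]
ee_rot: [0.988, -0.152, -0.001, 0.0]
contact_force: [-0.5, -0.3, -1.1]
gripper_width: 13.2
grasp_force: 60.5
```

carry_out([
  [0, 0, 0, 0, 0, 1, -1],
  [0, 0, 0, 0, 0, 2, -1],
  [0, 0, 0, 0, 0, 2, -1],
])

```text
clock: 21.38
position: [511.6, 222.2, 57.3]
ee_rot: [0.988, -0.152, -0.0, -0.0]
contact_force: [0.3, -0.5, -1.2]
gripper_width: 13.4
grasp_force: 60.5
```

```bash
python3 f.py
```

```text
[-1.192 -1.713 -1.366 -1.855 -1.98  -1.645] F [ 0.171  0.096 -1.625] T tool [-0.006 -0.03  -0.002] pos [511.554 222.137  57.247] tilt -0.02140769638133172 j [ 0.7    0.479 -0.385 -0.001 -0.707  0.565]
```

carry_out([
  [0, 0, 0, 0, 0, 0.7, -1],
  [0, 0, 0, 0, 0, 1.4, -1],
  [0, 0, 0, 0, 0, 1.4, -1],
  [0, 0, 0, 0, 0, 1.4, -1],
])

```text
clock: 22.18
position: [511.5, 222.1, 56.3]
ee_rot: [0.988, -0.152, -0.0, -0.0]
contact_force: [-3.2, -1.3, 6.1]
gripper_width: 13.7
grasp_force: 61.4
```

```bash
python3 f.py
```

```text
[6.138 5.684 4.751 5.979 4.998 5.243] F [-3.041 -0.83   5.466] T tool [-0.358 -0.648 -0.015] pos [511.497 222.113  56.342] tilt -0.012787551900128194 j [ 0.7    0.481 -0.386 -0.    -0.704  0.565]
```

The chute stands on the bench. Open the gripper, then retreat straight up.

carry_out([
  [0, 0, 0, 0, 0, 0, 0],
  [0, 0, 0, 0, 0, 0, 0.6],
  [0, 0, 0, 0, 0, 0, 1],
  [0, 0, 0, 0, 0, 0, 1],
  [0, 0, 0, 0, 0, 0, 1],
])

```text
clock: 23.1
position: [511.5, 222.1, 55.6]
ee_rot: [0.988, -0.152, -0.0, 0.0]
contact_force: [0.1, -0.2, 0.4]
gripper_width: 85.5
grasp_force: 0.0
```

carry_out([
  [0, 0, 0, 0, 0, -15, 1],
  [0, 0, 0, 0, 0, -45, 1],
  [0, 0, 0, 0, 0, -90, 1],
  [0, 0, 0, 0, 0, -135, 1],
  [0, 0, 0, 0, 0, -160, 1],
])

```text
clock: 23.72
position: [512.4, 222.5, 219.9]
ee_rot: [0.988, -0.152, 0.002, -0.002]
contact_force: [-0.4, -0.3, -0.7]
gripper_width: 85.3
grasp_force: 0.0
```

carry_out([
  [0, 0, 0, 0, 0, 0, 1],
  [0, 0, 0, 0, 0, 0, 1],
  [0, 0, 0, 0, 0, 0, 1],
  [0, 0, 0, 0, 0, 0, 1],
])

```text
clock: 24.22
position: [511.3, 221.9, 214.7]
ee_rot: [0.988, -0.152, -0.001, 0.001]
contact_force: [0.6, 0.1, 0.2]
gripper_width: 85.4
grasp_force: 0.0
```

```bash
python3 f.py; python3 - <<'E'
from h import *
np.set_printoptions(precision=1,suppress=True)
# upright check: handle top seen by wrist at z=78 must lie over the feet line
g=get_image("wrist");I=g["color"];s=read_state();print(s["gripper_width"])
P=R.from_quat(g["orientation"])
def fp(X):
    p=P.inv().apply(np.array(X)-g["position"]);t=np.arctan2(np.hypot(p[0],p[1]),p[2]);return g["mtx"][:2,2]+g["mtx"][0,0]*t*p[:2]/np.hypot(p[0],p[1])
a=np.radians(-17.5);u=np.array([np.cos(a),np.sin(a),0]);v=np.array([-u[1],u[0],0]);o=np.array([511.5,222.1,0])
for n,c in(("rear",(105,0,30)),("nose",(-85,0,30)),("handle",(0,0,78)),("footL",(85,30,4)),("footR",(85,-30,4)),("footL2",(-20,30,4)),("footR2",(-20,-30,4)),("blueL",(40,50,0))):
    q=fp(o+c[0]*u+c[1]*v+[0,0,c[2]]);x,y=q.round().astype(int);print(n,q,I[y-1:y+2,x-1:x+2].mean((0,1)))
m=(I[:,:,:3].max(2)<70).astype(np.uint8);k,l,st,ce=cv2.connectedComponentsWithStats(m)
print([(st[i],ce[i]) for i in range(1,k) if 250<ce[i][0]<400 and 100<ce[i][1]<300 and st[i,4]>100])
E
```

```text
[ 0.193  0.647 -0.003  0.041 -0.297 -0.341] F [0.341 0.048 0.04 ] T tool [-0.031  0.034 -0.023] pos [511.447 221.975 215.076] tilt -0.042430509535022386 j [ 0.7    0.295 -0.204 -0.    -1.072  0.565]
85.14220171276108
rear [318.5  99.1] [226.3 216.1 213.2]
nose [318.5 310.2] [215.9 110.9  57. ]
handle [318.4 236.9] [64.9 50.6 46.1]
footL [285.2 124. ] [241.1 234.3 232.6]
footR [351.9 124. ] [232.1 228.  227.6]
footL2 [287.  236.1] [230.8 224.2 221.7]
footR2 [350.2 236.2] [120.3 113.3 111.7]
blueL [264.8 172.9] [229.1 130.2  74.3]
[(array([312, 194,  16,  71, 925], dtype=int32), array([320.2, 230.9]))]
```

The feet, rear end and handle are all where an upright chute on the bench would show them, and the gripper is clear.

```bash
python3 -c "
from bench import *
print(job_done())"
```

```text
the job is handed in; nothing more can be done
None
```

The job is handed in, but no verdict came back. By my measurements, all four nuts are in the hopper, the empty chute stands upright and released near its starting place, and estimated rim contact stayed around 5 N or less.

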